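# Spin the balance wheel and stop it on its mark

### The job

Check the bearing of the balance wheel: with a fingertip flick its upright knob so that the wheel spins freely counter-clockwise (seen from above), take the finger away and let the mark on the rim run past the index fork at least once untouched. On a later pass, brake the wheel with one press of the fingertip on the flat of the disc, so that it stops with the mark between the two prongs of the fork; hold the finger there a moment, then lift it clear and leave the wheel standing. Stop it on the mark at the first try, do not push it into place afterwards, do not use the knob to stop it or press hard, grip nothing, and leave the loose things around alone.

Things in the scene. Friction and masses are not known exactly. Their poses are not given: they have to be found in the camera images.
- stand: fixed grey bearing stand, foot plate 170 x 170 x 14 mm; origin on the bench under the wheel's axis. An arm runs out along its -x side and carries the index fork: two upright prongs, 12 mm wide, 40 mm apart inside, standing just outside the rim (124 to 152 mm from the axis), tops 69 mm above the bench, 12 mm above the disc
- wheel (a joint): turn of the wheel on the upright axis of the stand (rad), endless (counts on over several turns). It grows counter-clockwise seen from above. At 0, 2 pi, 4 pi ... the mark is exactly between the prongs; the start lies between 0.9 and 4.4, at rest. It runs freely: it loses about a tenth of its speed plus 0.05 rad/s each second (2.5 rad/s runs down in about 2.5 turns), and a light press (a few N) on the flat of the disc stops it at once
- hub (a point): on the axis, at the level of the flat top of the disc, 57 mm above the bench. The wheel is a dark steel disc 230 mm across, 12 mm thick, about 0.6 kg (0.004 kg m2); its top is flat, with a low hub cap (36 mm across, 4 mm high, with a nut of 3 mm more) in the middle and no other solid part but the knob. The spindle is sprung: under a press on the disc (3 to 15 N) it sinks up to 8 mm, and comes up again
- mark (a point): the mark: the one straight radial bar let into the rim of the disc, 34 x 8 mm, flush enough to slide under a finger; this point is on the bar, 105 mm from the axis, 58 mm above the bench. The four small round plugs in the disc are not the mark
- fork (a point): where the mark must stand in the end: midway between the prongs, over the disc 105 mm from the axis, 58 mm above the bench
- knob: the upright black knob on the disc, 20 mm thick, 26 mm high (57 to 83 mm above the bench), 52 mm from the axis, on the side opposite to the mark; origin at its foot, on the disc's top; goes round with the wheel and can also roll about its own axis, as spinner knobs do
- knob_mid (a point): point on the knob's own axis 71 mm above the bench, 14 mm above the disc: push sideways here
- spool: loose small spool of red thread, 40 mm across, 36 mm high, to the robot's right of the wheel; bystander
- screw_jar: loose small white jar with a lid, 64 mm across, 66 mm high, to the robot's right of the wheel; bystander
- tape: loose roll of yellow tape lying flat, 60 mm across, 18 mm high, to the left of and behind the wheel; bystander

How it is judged (in metres and radians):
On the way, in this order (a step that is already met when the one before it is completed fails the run):
1. spinning counter-clockwise, untouched by the fingers, the wheel has carried its mark past the fork (value of joint wheel above 6.48319 rad and velocity of joint wheel above 0.4 rad/s and contact force between the fingers and stand below 0.05 N), for 0.2 s.
2. on a later pass the finger on the disc holds the wheel at rest with the mark between the prongs (value of joint wheel above 12.0664 rad and horizontal distance between mark and fork below 0.018 m and contact force between the fingers and stand above 0.3 N and velocity of joint wheel between -0.1 and 0.1 rad/s), for 0.1 s.
At the end, for the whole second after the job is handed in: the wheel stands still (under 0.05 rad/s) at least one pass later, its mark midway between the prongs to within 18 mm, and the finger is off it (horizontal distance between mark and fork below 0.018 m and value of joint wheel above 12.0664 rad and velocity of joint wheel between -0.05 and 0.05 rad/s); the robot touches nothing.
It fails at once if after its first pass the wheel came to rest away from the fork (stopped off the mark or left to run down) (value of joint wheel above 6.68319 rad and horizontal distance between mark and fork above 0.024 m and velocity of joint wheel between -0.1 and 0.1 rad/s).
It fails at once if the knob was taken between the fingers, or touched after the mark had gone past the fork (stopped or carried by it) (contact force between the fingers and knob above 0.2 N and (value of joint wheel above 6.78319 rad or distance between the grasp point and knob_mid below 0.015 m)).
It fails at once if the wheel or stand was struck or pressed hard (over 80 N) (contact force between the fingers and stand above 80 N).
It fails at once if a loose thing nearby (spool, jar or tape roll) was moved or lifted (over 20 mm) (distance of any of spool, screw_jar, tape from where it was at the start of the episode above 0.02 m).
It also fails if it takes over 48 s, if anything falls off the work surface, if the arm or the gripper's body presses on something with over 40 N, if the wrist force passes 120 N, or if a joint passes its speed limit or range.

### The arm

A 6-joint arm with a two-finger parallel gripper is mounted at the origin on a cart in front of the work surface, level with it; the furniture and walls round the work are solid. World frame = base frame: x ahead of the robot, y to its left, z up, the work surface at z = 0. Lengths are in mm, angles in rad, forces in N, time in s.
With the tool pointing down it reaches from about 300 to 775 mm from the base axis. Payload 14.6 kg.
Tool frame: the origin (TCP) lies on the centre line of the jaws, within the pads' length; the fingertips stand 19 mm ahead of it and the grasp point (between the pads) is the TCP (bot.tip_reach is the distance from the TCP to the fingertips, in mm); z points along the fingers, y is the line along which they close (so a half turn about z gives the same grasp; the last joint's range is limited). The gripper opens to 85 mm and grips with 20 to 120 N. Pads are 22 mm wide; open, the fingers measure 114 mm over their backs; the gripper's body (76 mm by 85 mm) begins 54 mm behind the grasp point. The pads swing forward as they close: fully open they stand 13 mm farther back than shut.
Start: joints at [1.151, 0.3, 1.521, -0, 1.321, -0.067], TCP at [190.037, 516.116, 227.281] pointing down, gripper open.
Joint ranges: [-3.03, 3.03], [-0.79, 2.21], [0.23, 2.52], [-1.04, 4.18], [0, 3.07], [-2.55, 2.55]. Speed limits (rad/s): [2.22, 2.22, 2.57, 3.14, 3.14, 3.14].

### API

Orientations are given as a unit quaternion [w, x, y, z].
In Python, from rig import bot gives the robot as it stands. Calls block until the motion is done:
- bot.move_to(position, orientation): joint-space move of the TCP to a pose.
- bot.servo_line(position, attitude=None, speed=150, until_force=None): straight line of the TCP; attitude=None keeps the orientation; speed is the mean speed in mm/s. With until_force (N) it stops when the force on the tool has changed by that much, and returns True; else False.
- bot.move_joints(angles): joint-space move.
- bot.move_gripper(opening, grip_force=None): finger opening in mm; grip_force is the grip in N (None keeps the last); returns when the fingers have stopped.
- bot.dwell(seconds).
- bot.ik(position, orientation): joint angles nearest the present ones, or None.
- bot.read_state(): the state.
- bot.read_camera(name): name is "scene" or "top" or "wrist"; returns a dict with "image" (384x512x3 uint8, blue, green, red), "depth" (384x512 float32, mm along the optical axis (not along the pixel's ray), 0 where there is no reading), "fovy" (degrees; the focal length in pixels is half the picture's height over the tangent of half this angle, whatever the lens; pixels are square), "cx", "cy" (the principal point, pixels), "k1" (the pictures are not rectified: a ray, as slopes to the right and down, at radius r is drawn at 1 + k1 r^2 times it, then the intrinsics apply), "eye" and "attitude" of the camera in the world; the wrist camera has in their place "mount" (4x4, takes a point from camera to tool coordinates, whose origin is the TCP and whose axes are the flange's). Camera axes: x right, y down, z forward; pixel columns grow to the right and rows downward; lengths in mm; the calibration is good to about 2 mm. A picture is of the moment at which its call begins: read the wrist's pose just before it.
A pose or a line that the arm cannot do raises bot.MotionError and nothing moves.
- bot.finish_job(): hands the job in; it is judged then, once.
The state is a dict: "clock": time; "joint_positions": joint angles; "qvel": joint speeds; "effort": joint torques, N m; "ee_pos": TCP position; "tool_rot": TCP orientation; "ft_force": force on the tool from outside, world axes, zero at the start; "moment": the same for the moment, N m; "grip_width": finger opening in mm; "grip_force": force on a finger pad.
Only numpy, scipy, OpenCV 4.12 (cv2) and the standard library are available. Lean on these libraries where they do the work, as an engineer would, in place of code of your own. Each camera call takes 0.05 s, during which the arm holds its last target. There are 200 camera calls.

## Working session

There is one attempt and no reset: what is moved stays moved. The work goes in short steps, each a Python script; the robot and the scene stay as the last script left them, time stands still between calls to the robot, and variables do not carry over. Pictures are saved under pics/ and viewed, at most 10 in all, crops included, and the job is handed in when it is done.

```bash
ls; mkdir -p pics; python3 - <<'E'
from rig import bot
import cv2,numpy as np
s=bot.read_state();print(s)
for n in("top","scene"):
    c=bot.read_camera(n);np.savez(n+".npz",**{k:v for k,v in c.items()});cv2.imwrite(f"pics/{n}0.png",c["image"])
    print({k:v for k,v in c.items() if k not in("image","depth")})
E
```

```text
pics
{'clock': 0.0, 'joint_positions': array([ 1.15141607e+00,  3.00457784e-01,  1.52159856e+00,  1.20402381e-05,
        1.32069032e+00, -6.66373008e-02]), 'qvel': array([ 0.00016211,  0.000977  , -0.00072788,  0.00110424, -0.00077   ,
        0.00082231]), 'effort': array([ 5.19201385e-04, -5.43497586e+01, -3.61796808e+01, -9.83079167e-05,
        3.95862138e-03,  1.06323927e-05]), 'ee_pos': array([189.93061538, 515.90679785, 226.7212237 ]), 'tool_rot': array([-1.44502865e-04,  1.75459948e-01,  9.84486401e-01, -5.58652243e-04]), 'ft_force': array([-0.53506045, -0.72477449, -0.31990586]), 'moment': array([ 0.04805436,  0.0161375 , -0.03750887]), 'grip_force': 0.0, 'grip_width': 85.47891458338331}
{'fovy': 57.46955479215987, 'cx': 250.49173235094773, 'cy': 184.672643914388, 'k1': -0.018240199072016954, 'eye': array([359.20597678, -80.23562505, 984.8986803 ]), 'attitude': array([-0.05054799,  0.70719926, -0.70291177,  0.05682568])}
{'fovy': 51.31060015413586, 'cx': 254.77335230373143, 'cy': 192.89469849505025, 'k1': -0.10597056054611954, 'eye': array([   3.50376771, -890.08201233,  693.65682793]), 'attitude': array([-0.46238276,  0.84225841, -0.24805323,  0.12358213])}
```

View pics/top0.png

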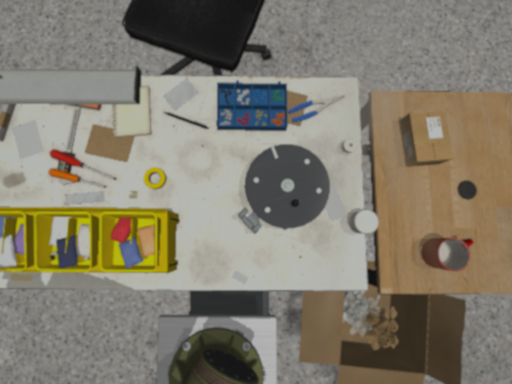

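View pics/scene0.png

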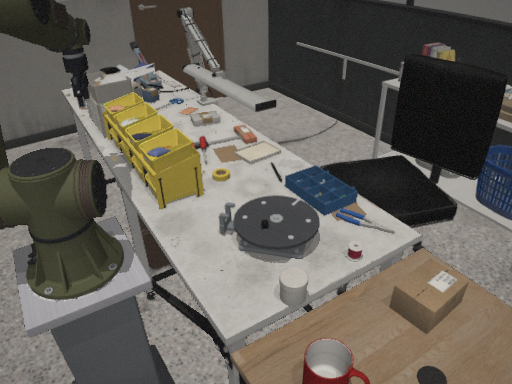

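The top view shows the wheel at about (288,186), the mark bar at about (275,153), the knob at (295,203) and the fork at about (249,219). The jar is at (364,221), the spool at (348,146) and the tape at (154,178). The scene view agrees with this. Next I'll measure them.

```bash
cat > h.py <<'E'
import numpy as np,cv2
from scipy.spatial.transform import Rotation as R
def K(c):
    f=c["image"].shape[0]/2/np.tan(np.radians(float(c["fovy"]))/2)
    return np.array([[f,0,float(c["cx"])],[0,f,float(c["cy"])],[0,0,1]]),np.array([float(c["k1"]),0,0,0])
def rot(c): return R.from_quat(np.roll(c["attitude"],-1)).as_matrix()
def ray(c,px,z):
    k,d=K(c);n=cv2.undistortPoints(np.array(px,float).reshape(-1,1,2),k,d)[:,0]
    v=np.c_[n,np.ones(len(n))]@rot(c).T;e=c["eye"]
    return (e+v*((z-e[2])/v[:,2])[:,None])[:,:2]
def proj(c,P):
    k,d=K(c);r=rot(c).T;p=(np.array(P,float).reshape(-1,3)-c["eye"])@r.T
    return cv2.projectPoints(p,np.zeros(3),np.zeros(3),k,d)[0][:,0]
def rectify(c,ctr,z,half,s):
    """metric top-down view of plane z: col=(x right = -y world), row down = -x; s px/mm"""
    n=int(2*half*s);v,u=np.mgrid[:n,:n]
    X=ctr[0]+half-v/s;Y=ctr[1]+half-u/s
    m=proj(c,np.c_[X.ravel(),Y.ravel(),np.full(n*n,z)]).reshape(n,n,2).astype(np.float32)
    return cv2.remap(c["image"],m[...,0],m[...,1],cv2.INTER_LINEAR)
E
python3 - <<'E'
from h import *
c=dict(np.load("top.npz"))
g=cv2.cvtColor(c["image"],cv2.COLOR_BGR2GRAY)
m=(g<95).astype(np.uint8);m[:140]=0;m[235:]=0;m[:,:235]=0;m[:,335:]=0
cs,_=cv2.findContours(m,cv2.RETR_EXTERNAL,cv2.CHAIN_APPROX_NONE)
k=max(cs,key=cv2.contourArea);P=ray(c,cv2.convexHull(k)[:,0],57)
(x,y),r=cv2.minEnclosingCircle(P.astype(np.float32));A=np.c_[2*P,np.ones(len(P))];q=np.linalg.lstsq(A,(P**2).sum(1),rcond=None)[0]
print("circle",x,y,r,"fit",q[:2],np.sqrt(q[2]+q[0]**2+q[1]**2))
ctr=q[:2]
I=rectify(c,ctr,57,170,1.7);cv2.imwrite("pics/rect.png",I)
s=dict(np.load("scene.npz"));u,v=proj(s,[*ctr,60])[0].astype(int)
cv2.imwrite("pics/sc.png",cv2.resize(s["image"][v-50:v+50,u-70:u+70],None,fx=5,fy=5,interpolation=cv2.INTER_CUBIC))
for n,p,z in(("knob",(295,203),83),("jar",(364,221),66),("spool",(348,146),36)):print(n,ray(c,p,z))
E
```

```text
circle 499.49151611328125 -184.89706420898438 113.83194732666016 fit [ 500.47354723 -185.43520894] 112.15409425309022
knob [[ 450.16844231 -203.37781238]]
jar [[ 405.48800739 -386.69974722]]
spool [[ 616.01311842 -360.79983542]]
```

View pics/rect.png

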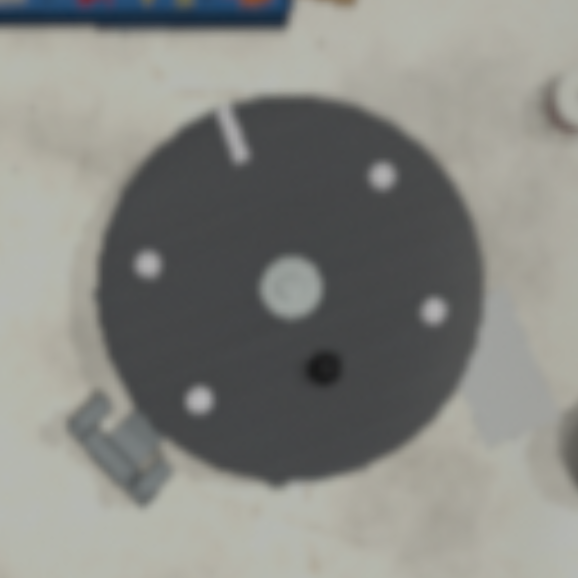

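View pics/sc.png

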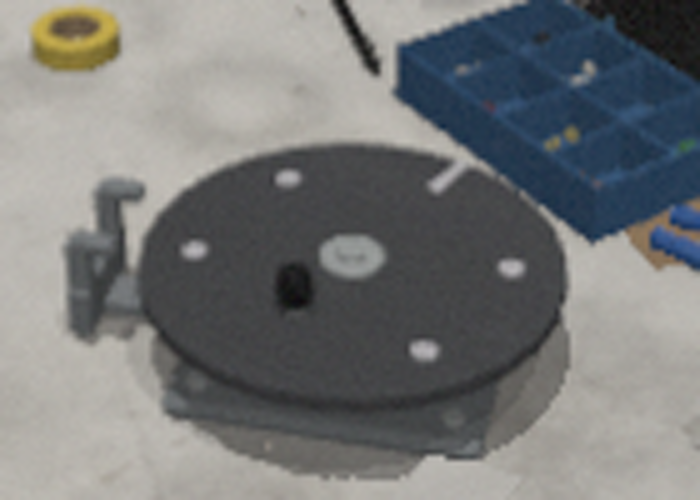

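Rectified at z=57, the view puts the axis at about (291,288), the bar at (233,136), the prongs at (89,412) and (156,482), and the knob at (323,368). That gives the fork at about 133.4° and the mark at about 20.9° in world angles, so the wheel starts at about 4.32 rad. The knob therefore has to be pushed in direction 291°. I'll move over, close the fingers and rehearse the press stroke in the air.

```bash
cat >> h.py <<'E'
C=np.array([500.4,-186.0]);FORK=np.radians(133.4)
def q(deg): a=np.radians(deg)/2;return [0,np.cos(a),np.sin(a),0]
def pol(r,deg): return C+r*np.array([np.cos(np.radians(deg)),np.sin(np.radians(deg))])
A=np.radians(np.arange(0,360,.5))
def mark(c):
    r=np.arange(98,113,2.);P=np.stack([C[0]+r[:,None]*np.cos(A),C[1]+r[:,None]*np.sin(A),np.full((len(r),len(A)),57.)],-1)
    m=proj(c,P).reshape(len(r),len(A),2).astype(np.float32)
    g=cv2.remap(cv2.cvtColor(c["image"],cv2.COLOR_BGR2GRAY),m[...,0],m[...,1],cv2.INTER_LINEAR).astype(float).min(0)
    i=int(g.argmax());k=np.arange(-12,13);w=np.clip(g[(i+k)%720]-100,0,None);wd=(w>0).sum()
    ok=g[i]>130 and 4<=wd<=18
    return (A[i]+np.radians(.5)*(w*k).sum()/w.sum() if ok else None),g[i],wd
E
python3 - <<'E'
from h import *
from rig import bot
print(np.degrees(mark(dict(np.load("top.npz")))[0]),bot.tip_reach)
Q=q(110.9);k=pol(49,200.9);d=np.array([np.cos(np.radians(290.9)),np.sin(np.radians(290.9))])
S=k-26*d
bot.move_to([*S,200],Q);bot.move_gripper(0);print(bot.read_state()["clock"])
for t in (188,200):
    t0=bot.read_state()["clock"];bot.servo_line([*S,t],speed=60);s=bot.read_state();print(s["clock"]-t0,s["ee_pos"])
bot.servo_line([*S,86.5]);s=bot.read_state();print(s["clock"],s["ee_pos"],S,s["grip_width"],s["ft_force"])
for n in("scene","wrist"):cv2.imwrite(f"pics/{n}1.png",bot.read_camera(n)["image"])
c=bot.read_camera("top");print(mark(c))
cv2.imwrite("pics/two.png",np.hstack([cv2.resize(cv2.imread("pics/scene1.png")[140:300,190:350],(400,400)),cv2.resize(cv2.imread("pics/wrist1.png"),(400,400))]))
E
```

```text
20.43361884368308 19.0
3.4833
0.3500000000000001 [ 445.14671566 -179.09795656  187.45340951]
0.3500000000000001 [ 445.59758349 -179.30086381  200.67719022]
5.0917 [ 445.70905714 -179.36118776   87.19655743] [ 445.34879278 -179.19084563] 0.18068299933425755 [-0.09682098  0.2264426   0.56900853]
(np.float64(0.3566983300023885), np.float64(177.0), np.int64(14))
```

View pics/two.png

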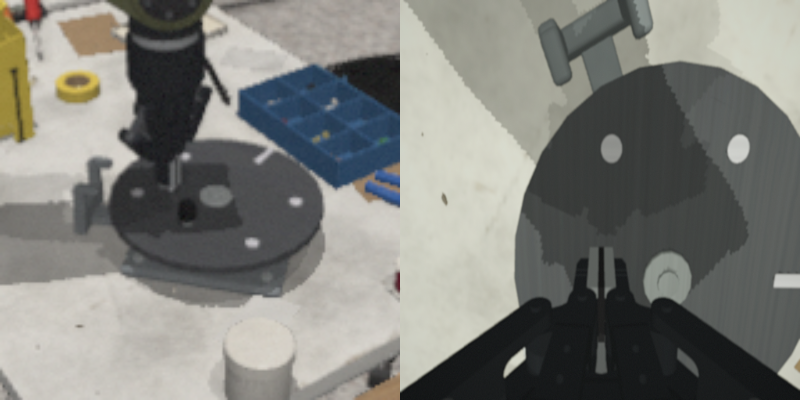

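The closed fingertip stands just behind the knob with clearance, and the mark is still at 20.4°. Now the flick, then lift and measure.

```bash
python3 - <<'E'
from h import *
from rig import bot
d=np.array([np.cos(np.radians(290.9)),np.sin(np.radians(290.9))]);S=pol(49,200.9)-26*d;E=S+60*d
bot.servo_line([*E,86.5],speed=90);t=bot.read_state()["clock"];print(t,bot.read_state()["ft_force"])
c=bot.read_camera("top");print(mark(c))
bot.servo_line([*E,130],speed=200)
D=[]
for i in range(4):
    t=bot.read_state()["clock"];c=bot.read_camera("top");a=mark(c);D.append((t,a[0]));print(t,a)
cv2.imwrite("pics/t2.png",c["image"][130:250,220:350])
E
```

```text
6.0583 [-0.03170408  0.9296584   0.65962437]
(np.float64(0.35679803889041567), np.float64(188.0), np.int64(15))
6.475 (np.float64(0.3567971497379389), np.float64(185.0), np.int64(15))
6.525 (np.float64(0.3568434449435621), np.float64(184.0), np.int64(15))
6.575 (np.float64(0.3568909358531716), np.float64(184.0), np.int64(15))
6.625 (np.float64(0.35666983792247514), np.float64(185.0), np.int64(15))
```

```bash
python3 - <<'E'
from h import *
from rig import bot
s=bot.read_state();print(s["clock"],s["ee_pos"],s["tool_rot"])
c=bot.read_camera("top");a=c["image"];b=bot.read_camera("scene")["image"]
cv2.imwrite("pics/two2.png",np.hstack([cv2.resize(a[120:250,220:350],(400,400)),cv2.resize(b[140:300,190:350],(400,400))]))
E
```

```text
6.675 [ 466.3905155  -234.91809853  129.165789  ] [-7.49402110e-04  5.67069657e-01  8.23669497e-01 -5.19875503e-05]
```

View pics/two2.png

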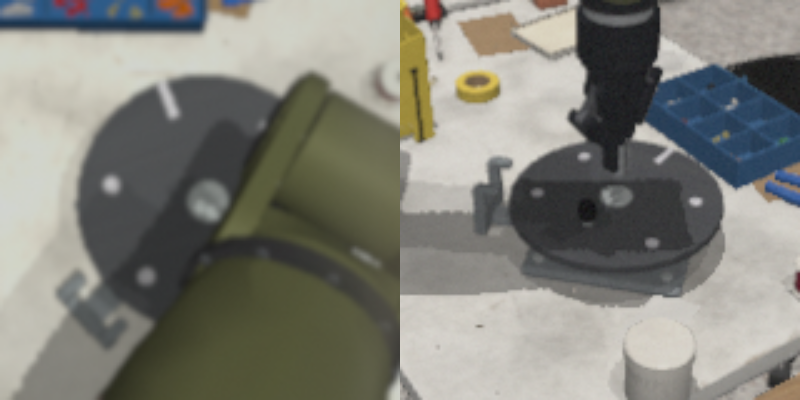

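```bash
python3 - <<'E'
from h import *
s=dict(np.load("scene.npz"));t=dict(np.load("top.npz"))
f=lambda c,P:proj(c,P)
k=pol(52,200.4)
for n,P in(("C",[*C,61]),("knob",[*k,83]),("fork",[*pol(138,133.4),69]),("tipS",[445.7,-179.4,68]),("tipE",[466.4,-234.9,110]),("jar",[405,-387,66])):
    p=f(s,P)[0];print(n,p,(p-[190,140])*2.5,f(t,P)[0])
E
```

```text
C [277.0152196  217.01802963] [217.53804901 192.54507407] [287.13739071 185.05015462]
knob [265.45581947 219.86328723] [188.63954868 199.65821808] [295.28047594 202.42737099]
fork [227.52608543 208.0278448 ] [ 93.81521358 170.06961201] [249.42354984 220.302813  ]
tipS [258.3634083  220.52828101] [170.90852074 201.32070251] [285.14558279 205.2071014 ]
tipE [277.2040983  215.30049162] [218.01024576 188.25122905] [308.83898393 195.59242312]
jar [293.51172448 274.25113498] [258.77931121 335.62783746] [364.12144211 221.18703255]
```

```bash
python3 - <<'E'
from h import *
from rig import bot
s=bot.read_state();T=s["ee_pos"];c=bot.read_camera("scene")
k,d=K(c);v,u=np.mgrid[:384,:512]
n=cv2.undistortPoints(np.c_[u.ravel(),v.ravel()].astype(float).reshape(-1,1,2),k,d)[:,0]
P=(np.c_[n,np.ones(len(n))]*c["depth"].reshape(-1,1))@rot(c).T+c["eye"]
m=(np.hypot(*(P[:,:2]-T[:2]).T)<28)&(P[:,2]>62)&(P[:,2]<180)
Z=P[m];Z=Z[Z[:,2].argsort()];print(T,s["clock"]);print(Z[:12].round(1))
w=(np.hypot(*(P[:,:2]-C).T)<100)&(P[:,2]<75)&(P[:,2]>40);print("disc z",np.percentile(P[w,2],[10,50,90]))
kk=(np.hypot(*(P[:,:2]-pol(52,200.4)).T)<14)&(P[:,2]>62)&(P[:,2]<120);print("knob",P[kk].mean(0),P[kk].max(0),kk.sum())
E
```

```text
[ 466.50173773 -235.05464839  129.35159402] 6.775
[[ 451.4 -211.5   64.9]
 [ 451.4 -211.6   71.4]
 [ 451.  -212.2   75.2]
 [ 450.2 -213.5   79.5]
 [ 460.  -234.3  131.2]
 [ 460.  -238.5  133.7]
 [ 454.5 -225.   133.9]
 [ 461.7 -240.4  134.1]
 [ 455.9 -231.7  134.3]
 [ 461.9 -244.3  136.3]
 [ 464.7 -244.5  138.3]
 [ 469.1 -242.4  138.3]]
disc z [55.10133217 56.65255671 58.4520778 ]
knob [ 446.15725475 -206.49992153   75.59550377] [ 456.96102232 -196.42641406   84.70257593] 59
```

Depth suggests the fingertip ends near TCP height rather than 19 mm ahead of it, so it passed over the knob. A light touch on bare bench will settle the real reach.

```bash
python3 - <<'E'
from h import *
from rig import bot
Q=q(110.9);P=[350,-230]
bot.servo_line([466.5,-235,150],speed=200)
bot.move_to([*P,60],Q);s=bot.read_state();print(s["clock"],s["ee_pos"],s["ft_force"])
r=bot.servo_line([*P,2],speed=40,until_force=4);s=bot.read_state();print(r,s["clock"],s["ee_pos"],s["ft_force"],s["grip_width"])
c=bot.read_camera("scene");np.savez("s3.npz",**c)
bot.servo_line([*P,120],speed=150);print(bot.read_state()["clock"])
u,v=proj(c,[*P,20])[0].astype(int);cv2.imwrite("pics/s3.png",cv2.resize(c["image"][v-60:v+30,max(0,u-60):u+60],None,fx=6,fy=6,interpolation=cv2.INTER_CUBIC));print(u,v)
E
```

```text
7.7167 [ 350.38198719 -230.30586745   60.14771939] [ 0.30559708 -0.19888887  0.70151207]
False 9.3167 [ 350.09860916 -230.08930619    2.18694856] [ 0.11680382 -0.16800978  0.46259654] -0.07596484358794886
10.3
237 258
```

View pics/s3.png

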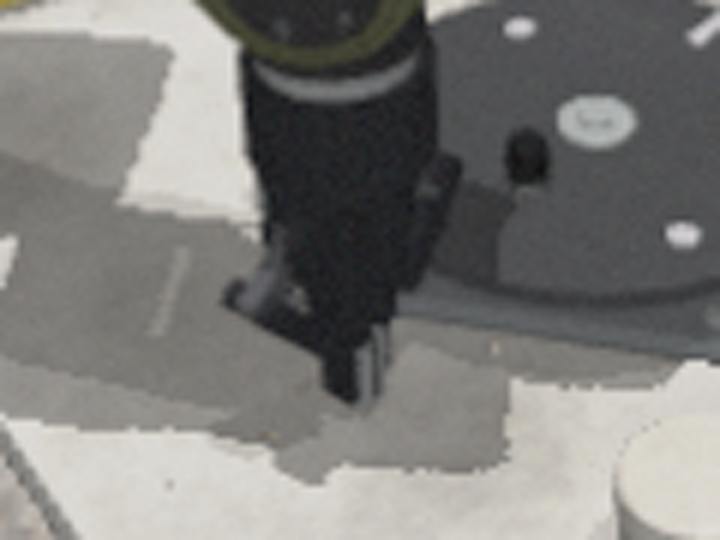

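At TCP z=2 there was still no contact. The picture shows the tip hovering at about the bench, near crop pixel (360,408). I'll repeat the touch a little deeper, with force stop.

```bash
python3 - <<'E'
from h import *
from rig import bot
P=[350,-230]
bot.servo_line([*P,6],speed=150)
r=bot.servo_line([*P,-24],speed=30,until_force=4);s=bot.read_state();print(r,s["clock"],s["ee_pos"],s["ft_force"])
bot.servo_line([*P,120],speed=200);print(bot.read_state()["clock"])
E
```

```text
True 11.725 [ 350.24101787 -230.1903915    -3.97302168] [-2.87135429  2.80743244 12.12953903]
12.5
```

The bench contact puts the fingertip about 4 mm above the reported TCP when the fingers are shut. I'll use that reach and flick again.

```bash
cat > flick.py <<'E'
from h import *
from rig import bot
Q=q(110.9);d=np.array([np.cos(np.radians(290.9)),np.sin(np.radians(290.9))]);S=pol(49,200.9)-26*d;E=S+60*d
bot.move_to([*S,110],Q);bot.servo_line([*S,63]);s=bot.read_state();print(s["clock"],s["ee_pos"],s["ft_force"],mark(bot.read_camera("top"))[0])
bot.servo_line([*E,63],speed=90);t=bot.read_state()["clock"];print(t,mark(bot.read_camera("top")))
bot.servo_line([*E,110],speed=250)
D=[]
for i in range(5):
    t=bot.read_state()["clock"];a=mark(bot.read_camera("top"));D.append((t,a[0]));print(t,a)
E
python3 flick.py
```

```text
13.475 [ 445.00640697 -179.68466415   63.30559925] [0.04176002 0.71344322 0.01956074] 0.3568376052747677
14.3417 (None, np.float64(109.0), np.int64(25))
14.7333 (None, np.float64(106.0), np.int64(22))
14.7833 (None, np.float64(106.0), np.int64(22))
14.8333 (None, np.float64(106.0), np.int64(23))
14.8833 (None, np.float64(106.0), np.int64(23))
14.9333 (None, np.float64(106.0), np.int64(22))
```

```bash
python3 - <<'E'
from h import *
from rig import bot
t=[bot.read_state()["clock"]];a=bot.read_camera("top");b=bot.read_camera("scene")
np.savez("t4.npz",**a);np.savez("s4.npz",**b)
cv2.imwrite("pics/two4.png",np.hstack([cv2.resize(a["image"][120:250,220:350],(400,400)),cv2.resize(b["image"][140:300,190:350],(400,400))]));print(t)
E
```

```text
[14.9833]
```

View pics/two4.png

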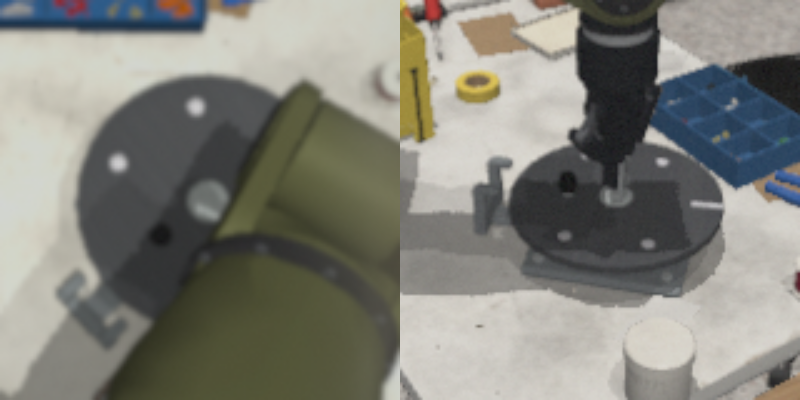

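The knob is at crop (160,235) and the mark is on the right in the scene view, so the wheel has moved a lot: either about 285° CCW (still spinning) or −75°. I'll go to the hover point and sample.

```bash
cat > samp.py <<'E'
from h import *
from rig import bot
import sys
def samp(n,names=("scene","top")):
    D=[]
    for i in range(n):
        nm=names[i%len(names)];t=bot.read_state()["clock"];a=mark(bot.read_camera(nm));D.append((t,nm,a[0]))
        print(round(t,3),nm,None if a[0] is None else round(float(np.degrees(a[0])),1),a[1],a[2])
    return D
E
python3 - <<'E'
from samp import *
print("s4",mark(dict(np.load("s4.npz"))))
Pp=pol(92,270)
bot.servo_line([*Pp,95],speed=150)
samp(8)
print(bot.read_state()["ee_pos"])
E
```

```text
s4 (np.float64(5.53637075726057), np.float64(178.0), np.int64(15))
15.608 scene 80.8 191.0 14
15.658 top 89.1 194.0 18
15.708 scene 100.8 182.0 15
15.758 top 109.5 181.0 16
15.808 scene 120.7 157.0 13
15.858 top 129.4 131.0 11
15.908 scene None 108.0 5
15.958 top None 121.0 8
[ 500.36799735 -277.83150104   95.24969889]
```

It is spinning counter-clockwise at about 3.5 rad/s, and the pass at 15.86 s is the second. I'll hover low, keep sampling and brake on a later, slower pass.

```bash
cat > fit.py <<'E'
from h import *
import json
from scipy.optimize import least_squares
b=.05
def th(p,t): t=np.asarray(t)-15.6;a=p[2];return p[0]+(p[1]+b/a)*(1-np.exp(-a*t))/a-b*t/a
def om(p,t): t=np.asarray(t)-15.6;a=p[2];return (p[1]+b/a)*np.exp(-a*t)-b/a
def fit(D):
    """theta = world mark angle unwrapped so that wheel value = theta - FORK + 4pi"""
    p=np.array([np.radians(79.),3.6,.1])
    D=sorted(D);k=3
    for n in list(range(6,len(D),3))+[len(D)]:
        d=D[:n];t=np.array([x[0] for x in d]);m=np.array([x[2] for x in d]);s=np.array([x[1]=="scene" for x in d])
        m=m+2*np.pi*np.round((th(p,t)-m)/2/np.pi)
        r=least_squares(lambda q:np.r_[th(q,t)+q[3]*s-m,(q[2]-.1)*.5,q[3]*.1],np.r_[p,0],loss="soft_l1",f_scale=.03);p=r.x[:3]
    return p,r.x[3],th(p,t)+r.x[3]*s-m,t
E
python3 - <<'E'
from samp import *
from fit import *
D=[(15.608,"scene",80.8),(15.658,"top",89.1),(15.708,"scene",100.8),(15.758,"top",109.5),(15.808,"scene",120.7),(15.858,"top",129.4)]
D=[(a,n,np.radians(x)) for a,n,x in D]
bot.servo_line([*pol(92,270),60],speed=80)
print(bot.read_state()["ee_pos"])
import io,contextlib
with contextlib.redirect_stdout(io.StringIO()): N=samp(60)
D+=[x for x in N if x[2] is not None];json.dump([(float(a),n,float(x)) for a,n,x in D],open("D.json","w"))
p,o,r,t=fit(D);print(len(D),p,o,"rms",r.std(),abs(r).max());print(np.c_[t,r].round(3)[::3])
now=bot.read_state();T=now["clock"];print(T,th(p,T)-FORK+4*np.pi,om(p,T),now["ft_force"],now["ee_pos"])
E
```

```text
[ 500.41945178 -278.01253609   59.8172221 ]
31 [1.35108105 3.59980692 0.07484994] 0.01815997608300041 rms 0.01264004009602561 0.04311338483301519
[[ 1.5608e+01 -1.2000e-02]
 [ 1.5758e+01  5.0000e-03]
 [ 1.6850e+01 -5.0000e-03]
 [ 1.7050e+01 -0.0000e+00]
 [ 1.7300e+01 -2.3000e-02]
 [ 1.7450e+01  6.0000e-03]
 [ 1.7600e+01 -6.0000e-03]
 [ 1.7750e+01 -0.0000e+00]
 [ 1.9050e+01 -1.3000e-02]
 [ 1.9250e+01 -5.0000e-03]
 [ 1.9550e+01  1.0000e-03]]
19.6 23.669890664030834 2.495566596115837 [ 0.35437353  0.68663542 -0.10605344] [ 500.39249414 -278.00022915   59.99079036]
```

```bash
python3 - <<'E'
from samp import *
from fit import *
import io,contextlib
D=[tuple(x) for x in json.load(open("D.json"))];Pp=pol(92,270)
TG=FORK+8*2*np.pi/2-0   # value = th-FORK+4pi -> 12pi (6th pass)
p,o,r,t=fit(D);i=0
while True:
    T=bot.read_state()["clock"]
    if th(p,T)>TG-.75: break
    with contextlib.redirect_stdout(io.StringIO()): N=samp(1,(("scene","top")[i%2],))
    i+=1
    if N[0][2] is not None: D.append((float(N[0][0]),N[0][1],float(N[0][2])))
    if i%10==0 or TG-th(p,T)<2.5: p,o,r,t=fit(D)
    if TG-th(p,T)>2.5: bot.dwell(.1)
from scipy.optimize import brentq
ts=brentq(lambda t:th(p,t)-TG,T-1,T+4);print(p,o,r.std(),r[-6:].round(3),t[-1],"T",T,"pass at",ts,om(p,ts),i)
LAT=.15
w=ts-LAT-T
if w<=0: print("LATE",w);raise SystemExit
bot.dwell(w);t0=bot.read_state()["clock"]
f=bot.servo_line([*Pp,47.5],speed=60,until_force=12)
s=bot.read_state();print(f,t0-(ts-LAT),s["clock"]-t0,s["ee_pos"],s["ft_force"])
for n in("top","scene","top"):
    a=mark(bot.read_camera(n));print(n,a,np.degrees(FORK))
bot.dwell(.4);print(bot.read_state()["ft_force"])
E
```

```text
[1.35812433 3.58661765 0.07320499] 0.023633000990819213 0.013423939053561781 [ 0.003 -0.013  0.002 -0.009 -0.002 -0.007] 27.1 T 27.15 pass at 27.789108891405515 1.066300741880406 69
False 0.0025911085944834156 0.35829999999999984 [ 500.5952118  -278.33792101   47.4934144 ] [-0.44320525 -2.18037798  6.63192242]
top (None, np.float64(115.0), np.int64(8)) 133.4
scene (None, np.float64(104.0), np.int64(3)) 133.4
top (None, np.float64(116.0), np.int64(8)) 133.4
[ 0.06267026 -1.63812108  6.03486292]
```

The finger is holding with about 6 N. Next, lift clear and look.

```bash
python3 - <<'E'
from h import *
from rig import bot
P=pol(92,270)
bot.servo_line([*P,140],speed=80);bot.move_to([350,-330,230],q(110.9))
bot.dwell(.5);s=bot.read_state();print(s["clock"],s["ft_force"])
for i in range(2):
    c=bot.read_camera("top");print(mark(c));bot.dwell(.3)
I=rectify(c,C,57,170,1.7);cv2.imwrite("pics/end.png",I)
E
```

```text
31.1167 [0.59849791 0.42449546 0.06068285]
(np.float64(2.291044413533931), np.float64(162.0), np.int64(14))
(np.float64(2.2909357983511094), np.float64(162.0), np.int64(14))
```

View pics/end.png

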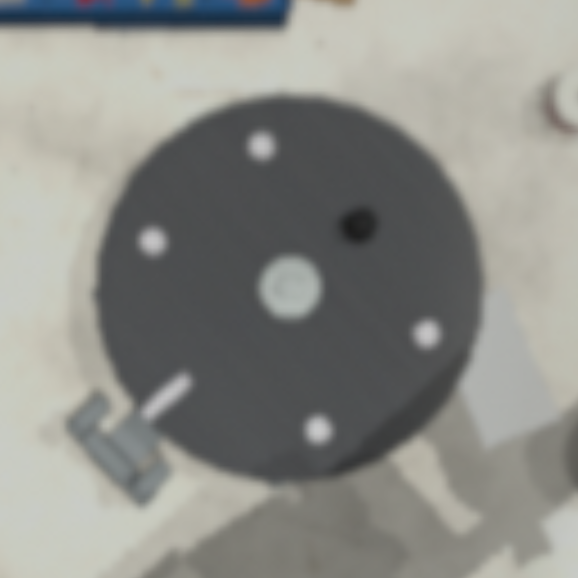

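The bar, running from (188,380) to (145,415), stands midway between the prongs: 131.3° against 133.4°, about 4 mm off. It is at rest, so I'm handing it in.

```bash
python3 -c "
from rig import bot
print(bot.finish_job())"
```

```text
the job is handed in; nothing more can be done
None
```

The job is handed in (the verdict was not shown): a fingertip flick spun the wheel counter-clockwise and one press of about 6 N stopped it on the sixth pass, about 4 mm off the fork's centre line by the top camera; an earlier flick had passed over the knob without touching it.

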